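# Stroke the jig's slide carriage, then park and hook it

### The arm

A 6-joint arm with a two-finger parallel gripper is mounted at the origin on a cart in front of the work surface, level with it; the furniture and walls round the work are solid. World frame = base frame: x ahead of the robot, y to its left, z up, the work surface at z = 0. Lengths are in m, angles in rad, forces in N, time in s.
With the tool pointing down it reaches from about 0.35 to 0.775 m from the base axis. Payload 5.5 kg.
Tool frame: the origin (TCP) lies at the very end of the fingers, on their centre line; the grasp point (between the pads) lies 19 mm behind it; z points along the fingers, y is the direction in which the jaws open and shut (so a half turn about z gives the same grasp; the last joint's range is limited). The gripper opens to 85 mm and grips with 20 to 120 N. Pads are 22 mm wide; open, the fingers measure 114 mm over their backs; the gripper's body (76 mm by 85 mm) begins 54 mm behind the grasp point. The pads swing forward as they close: fully open they stand 13 mm farther back than shut.
Start: joints at [1.135, 0.313, 0.046, 1.304, 0, 1.431], TCP at [0.168, 0.55, 0.197] pointing down, gripper open.
Joint ranges: [-2.76, 2.76], [-0.86, 1.69], [-1.03, 1.26], [-2.2, 2.34], [-1.47, 1.5], [-3.14, 3.14]. Speed limits (rad/s): [2.57, 2.57, 3.14, 3.14, 3.14, 3.14].

### API

Orientations are given as a unit quaternion [w, x, y, z].
In Python, from workcell import get_state, vision, workorder, silhouettes, tip_of gives the robot as it stands.
- The arm moves only by the shell command python3 -m inch 'ROWS' [FORCE]. ROWS is JSON, a list of rows, each a list of 7 numbers: the shift along the tool's x, y, z in cm, then the turn, a rotation vector about the tool's x, y, z in degrees, then the finger opening in cm, from 0 to 8.54. In form: [[dx, dy, dz, rx, ry, rz, hand], ...]. A call has 1 to 5 rows; each row shifts and turns the commanded pose from where the row before left it, along the tool's axes as they then stand; what a row does not reach is not made up. A row lasts 1/10 s, in which the tool goes at most 50 mm and 8.59 degrees, less where a joint would pass 70% of its speed; a pose out of reach is approached as far as the arm can. A call with a gripper value outside its range is refused whole. The fingers move at their own pace and stop on an object; FORCE is the grip in N (left out, the last holds). Time passes only in rows, so rows that do not move let the fingers close. It gives the time, the measured TCP pose, the force and the opening at its end, in the units of the state.
- get_state(): the state, without advancing time (a new reading comes with each control period).
- vision.read_camera(name): name is "scene" or "top"; returns a dict with "pixels" (384x512x3 uint8, red, green, blue), "depth" (384x512 float32, m along the optical axis (not along the pixel's ray), 0 where there is no reading), "mtx" (3x3 intrinsics, pixels), "T" (4x4, takes a point from camera to world coordinates). Camera axes: x right, y up, looking along -z (the intrinsics and any distortion apply to the point x, -y, -z); pixel columns grow to the right and rows downward; lengths in m; the calibration is good to about 2 mm. A picture is of the moment at which its call begins.
- workorder.hand_in(): hands the job in, once; it reports no verdict.
Trained networks look in a picture, given as the dict that the camera call returned (one of the last four; its "shot" number tells which), for a name from the list of things; names that differ only in an ending like _2 or _b are one class to them, and where a whole thing is asked for, a point or a joint stands for the part that bears it (a point fixed in the world has none). Each returns a list of dicts, best first, with "confidence" (0 to 1); they miss things now and then, are a little off and sometimes report something else, mostly with a low value. They report only what shows in the picture. A call takes as long as a camera call.
- silhouettes(picture, label): "mask" (384x512 bool, what is visible of it) and "location" ([column, row] in pixels, amid what is visible of it).
- tip_of(picture, label): "location" ([column, row] in pixels: a listed point, or the origin of a listed thing).
The state is a dict: "clock": time; "joint_pos": joint angles; "qvel": joint speeds; "tau": joint torques, N m; "tcp_pos": TCP position; "orientation": TCP orientation; "wrist_force": force on the tool from outside, world axes, zero at the start; "ft_torque": the same for the moment, N m; "finger_gap": finger opening in m.
Only numpy, scipy, OpenCV 4.12 (cv2) and the standard library are available. Lean on these libraries where they do the work, as an engineer would, in place of code of your own. Each camera call takes 0.05 s, during which the arm holds its last target.

### The job

Check the jig's linear slide for sticky spots: holding the carriage by its knob or pushing it, run it at an easy, steady pace all the way out to the end stop away from the hook, then all the way back to the end stop at the hook's end. With the carriage parked there, swing the hook over and fully down until it rests on the pin in the carriage's side, and leave the small things lying around where they are.

Things in the scene. Friction and masses are not known exactly. Their poses are not given: they have to be found in the camera images.
- slide_jig: The slide jig, fixed to the table: a plywood base 400 x 136 mm, 18 mm thick on 10 mm feet, with a steel rail along its own x axis and an aluminium stop block at each end. Its origin lies under the rail, at the underside of the feet, near the middle of the length (the base reaches from x = -215 to +185 mm and y = -68 to +68 mm; its top is at z = 28 mm). Its +x axis points along the rail from the hook's end to the other end; the hook is at the -x end, on the -y side; z is up.
- carriage (a joint): Travel of the carriage along the jig's +x, in m: 0 against the stop at the hook's end, 0.18 against the stop at the other end. It drags with about 2 N (plus 8 N per m/s) and stays where it is left.
- knob_grip (a point): Centre of the thick upper part of the dark wooden knob on the carriage, 101 mm above the jig's underside. The knob is round and upright, 30 mm across from 90 to 121 mm above the jig's underside, with a 22 mm neck below; the top of the aluminium carriage (80 x 70 mm) is at 66 mm. This point moves with the carriage, on the rail's middle line.
- catch_pin (a point): Middle of the steel pin, 8 mm thick, that sticks out of the carriage's -y side, on which the hook comes to rest; 55 mm above the jig's underside.
- hook (a joint): Angle of the flat steel hook about its level hinge, in rad: 0 lying down along the jig's +x and resting on the pin (when the carriage is at its stop), 1.57 upright, up to 2.2 leaning back away from the carriage. The hinge is stiff (0.18 N m): the hook stays where it is left and has to be moved all the way down.
- hook_bar (a point): Grip point on the round steel cross bar at the tip of the hook: the bar is 12 mm thick, runs parallel to the jig's y axis and stands out 53 mm from the hook on the -y side, ending in a black 18 mm ball; this point is on the bar's axis, 35 mm out from the hook's plane (83 mm from the rail's middle line), 140 mm from the hinge. It can be pinched from above with the fingers on the +x and -x sides; the bar turns freely between them as the hook swings.
- hook_hinge (a point): Point on the hinge axis of the hook, in the same plane across the jig as hook_bar: 65 mm above the jig's underside and 140 mm from the bar. The bar travels on a circle about this point, in the plane of the jig's x and z.
- slip_stone_mid (a point): Middle of a small dark flat sharpening stone, 18 x 100 x 9 mm, that lies loose on the jig's base beside the rail; not to be disturbed.
- bevel_mid (a point): Middle of a loose sliding bevel, 24 x 130 x 20 mm, that lies on the table; not to be disturbed.
- offcut_mid (a point): Middle of a loose pale wooden offcut, 32 x 70 x 20 mm, that lies on the table behind the open wooden box; not to be disturbed.

How it is judged:
By the outcome, as a careful person would: the job done as asked, in the order asked, and still so for the second after the job is handed in, with the robot touching nothing.
It also fails if it takes over 61 s, if anything falls off the work surface, if the arm or the gripper's body presses on something with over 40 N, if the wrist force passes 120 N, or if a joint passes its speed limit or range.

## Working session

There is one attempt and no reset: what is moved stays moved. The work goes in short steps, Python scripts to look and compute and a shell command to move; the robot and the scene stay as the last step left them, time stands still between calls to the robot, and variables do not carry over. Pictures are saved under pics/ and viewed, and the job is handed in when it is done.

```bash
ls; mkdir -p pics
cat > h.py <<'E'
import numpy as np, cv2
from workcell import get_state, vision, workorder, silhouettes, tip_of
def look(name,fn):
    p=vision.read_camera(name); cv2.imwrite('pics/'+fn,cv2.resize(p['pixels'][:,:,::-1],(800,600),interpolation=cv2.INTER_CUBIC)); return p
def ray(p,uv):
    m=p['mtx'];x=(uv[0]-m[0,2])/m[0,0];y=(uv[1]-m[1,2])/m[1,1]
    T=p['T'];return T[:3,3],T[:3,:3]@np.array([x,-y,-1.])
def atz(p,uv,z):
    o,d=ray(p,uv);return o+d*(z-o[2])/d[2]
def dep(p,uv):
    o,d=ray(p,uv);return o+d*p['depth'][int(round(uv[1])),int(round(uv[0]))]
E
python3 - <<'E'
from h import *
np.set_printoptions(precision=4,suppress=True)
print(get_state())
for c in ['scene','top']:
    p=look(c,c+'0.png'); print(c,p['T'],p['mtx'],[k for k in p])
    for n in ['slide_jig','knob_grip','catch_pin','hook_bar','hook_hinge','slip_stone_mid','bevel_mid','offcut_mid']:
        r=tip_of(p,n)
        for a in r[:2]: print(n,a['confidence'],a['location'],dep(p,a['location']))
E
```

```text
pics
{'clock': 0.0, 'joint_pos': array([1.1354, 0.314 , 0.0449, 1.3036, 0.0001, 1.4312]), 'qvel': array([ 0.0004, -0.0007, -0.0014, -0.0008, -0.002 ,  0.0001]), 'tau': array([ -0.0007, -48.0627,  29.8534,   0.0192,  -0.0001,  -0.    ]), 'tcp_pos': array([0.1673, 0.5495, 0.1965]), 'orientation': array([-0.0003,  0.1474,  0.9891, -0.0009]), 'wrist_force': array([-1.0703,  0.004 , -0.2083]), 'ft_torque': array([ 0.0569, -0.0442, -0.0027]), 'finger_gap': 0.08548370083801395}
scene [[ 0.6823  0.5607 -0.4691 -0.0217]
 [-0.731   0.5124 -0.4506 -0.4691]
 [-0.0123  0.6504  0.7595  1.0209]
 [ 0.      0.      0.      1.    ]] [[439.5653   0.     254.8912]
 [  0.     439.5653 191.8332]
 [  0.       0.       1.    ]] ['pixels', 'depth', 'mtx', 'T', 'shot']
slide_jig 0.77 [214.2, 188.1] [0.5187 0.2185 0.0305]
knob_grip 0.57 [205.8, 158.7] [0.5353 0.2615 0.1134]
catch_pin 0.68 [220.7, 158.6] [0.5988 0.2702 0.0608]
hook_bar 0.67 [296.5, 167.0] [ 0.6211 -0.0026  0.1979]
hook_hinge 0.67 [282.4, 183.4] [0.6908 0.0963 0.0014]
slip_stone_mid 0.48 [193.7, 180.8] [0.4905 0.2766 0.0428]
bevel_mid 0.94 [272.
[... 162 characters left out ...]
902]
 [ 0.0026  0.211   0.9775  1.0971]
 [ 0.      0.      0.      1.    ]] [[435.0005   0.     255.0827]
 [  0.     435.0005 190.4371]
 [  0.       0.       1.    ]] ['pixels', 'depth', 'mtx', 'T', 'shot']
slide_jig 0.94 [186.4, 200.6] [0.5363 0.242  0.069 ]
knob_grip 0.91 [172.2, 192.7] [0.5453 0.2659 0.1243]
catch_pin 0.64 [173.4, 179.0] [0.5932 0.2738 0.062 ]
hook_bar 0.75 [285.7, 141.1] [0.6294 0.0058 0.2015]
hook_hinge 0.81 [260.6, 161.9] [0.6419 0.0565 0.0037]
slip_stone_mid 0.65 [174.4, 225.2] [0.4827 0.2772 0.038 ]
slip_stone_mid 0.42 [174.8, 180.1] [0.5898 0.2701 0.0637]
bevel_mid 0.68 [339.2, 260.6] [ 0.377  -0.1219  0.0169]
offcut_mid 0.72 [319.9, 130.2] [ 0.7146 -0.1023  0.0211]
```

View pics/scene0.png

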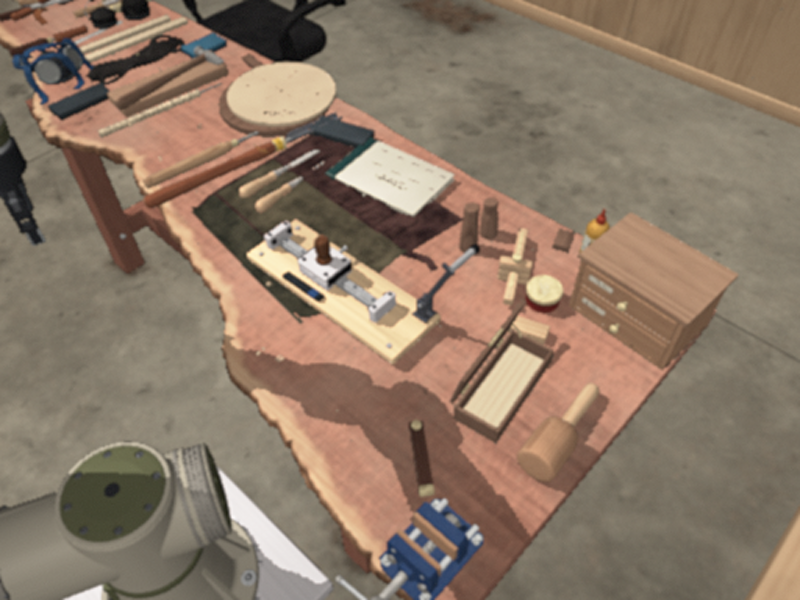

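View pics/top0.png

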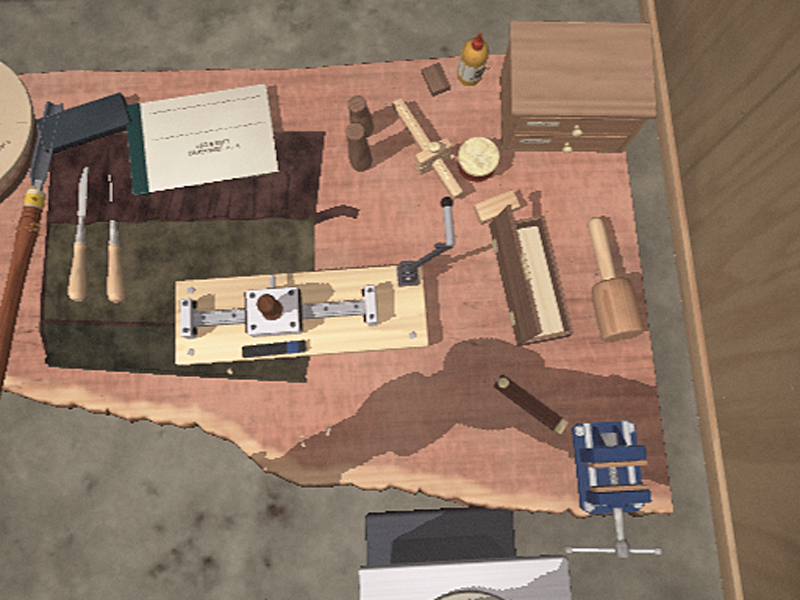

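The views show the jig lying roughly along world y. The hook stands upright-ish at its right end (top view 410,270 to 447,203), the carriage knob is at (268,305), the stone is on the near side at (273,348), and the rail stops are at (187,315) and (370,305).

```bash
cat > fit.py <<'E'
from h import *
np.set_printoptions(precision=4,suppress=True)
for c in ['top','scene']:
    p=look(c,c+'1.png')
    im=p['pixels']
    # points by depth: heights map
    H,W=p['depth'].shape
    u,v=np.meshgrid(np.arange(W),np.arange(H))
    m=p['mtx'];d=p['depth']
    pc=np.stack([(u-m[0,2])/m[0,0]*d,-(v-m[1,2])/m[1,1]*d,-d],-1)@p['T'][:3,:3].T+p['T'][:3,3]
    r=silhouettes(p,'slide_jig'); print([(a['confidence'],a['mask'].sum()) for a in r])
    r=[a for a in r if a['mask'].sum()>500]
    M=cv2.dilate(r[0]['mask'].astype(np.uint8),np.ones((9,9)))>0
    for lo,hi in [(.02,.036)]:
        s=M&(pc[...,2]>lo)&(pc[...,2]<hi)&(d>0)
        pts=pc[s]; print('base z med',np.median(pts[:,2]))
        rect=cv2.minAreaRect(pts[:,:2].astype(np.float32)); print(rect); print(cv2.boxPoints(rect))
    for n in ['knob_grip','hook_bar']:
        a=tip_of(p,n); z={'knob_grip':.101}.get(n,.19)
        if a: print(n,a[0]['location'],atz(p,a[0]['location'],z),ray(p,a[0]['location']))
        a=silhouettes(p,n)
        for b in a[:2]:print(n,'mask',b['confidence'],b['mask'].sum(),b['location'])
    np.save(c+'_pc.npy',pc); np.save(c+'_im.npy',im)
E
python3 fit.py
```

```text
[(0.67, np.int64(8542))]
base z med 0.030291067885788947
((0.5583018064498901, 0.18472671508789062), (0.23164327442646027, 0.5162165760993958), 16.292444229125977)
[[ 0.3747  0.4   ]
 [ 0.5195 -0.0955]
 [ 0.7419 -0.0305]
 [ 0.5971  0.465 ]]
knob_grip [173.2, 196.9] [0.5403 0.2679 0.101 ] (array([0.3312, 0.0902, 1.0971]), array([ 0.206 ,  0.175 , -0.9811]))
knob_grip mask 0.74 1084 [173.8, 198.5]
hook_bar [283.5, 139.1] [0.6381 0.0093 0.19  ] (array([0.3312, 0.0902, 1.0971]), array([ 0.3223, -0.085 , -0.9524]))
hook_bar mask 0.72 296 [284.1, 152.1]
[(0.59, np.int64(4951))]
base z med 0.031077101144994068
((0.6455367803573608, 0.2372310608625412), (0.34286653995513916, 0.40332671999931335), 1.4191941022872925)
[[0.4692 0.4346]
 [0.4792 0.0314]
 [0.8219 0.0399]
 [0.8119 0.4431]]
knob_grip [201.6, 161.0] [0.5281 0.2736 0.101 ] (array([-0.0217, -0.4691,  1.0209]), array([ 0.4257,  0.5752, -0.7124]))
knob_grip mask 0.87 730 [204.1, 170.7]
hook_bar [296.0, 165.9] [0.6295 0.0054 0.19  ] (array([-0.0217, -0.4691,  1.0209]), array([ 0.566 ,  0.4125, -0.7223]))
hook_bar mask 0.56 313 [289.1, 174.0]
```

Run:
```python
from h import *
im=np.load('top_im.npy')[120:250,100:300]; cv2.imwrite('pics/ct.png',cv2.resize(im[:,:,::-1],(800,520),interpolation=cv2.INTER_CUBIC))
im=np.load('scene_im.npy')[130:240,150:310]; cv2.imwrite('pics/cs.png',cv2.resize(im[:,:,::-1],(800,550),interpolation=cv2.INTER_CUBIC))
```

```text
(no output)
```

View pics/ct.png

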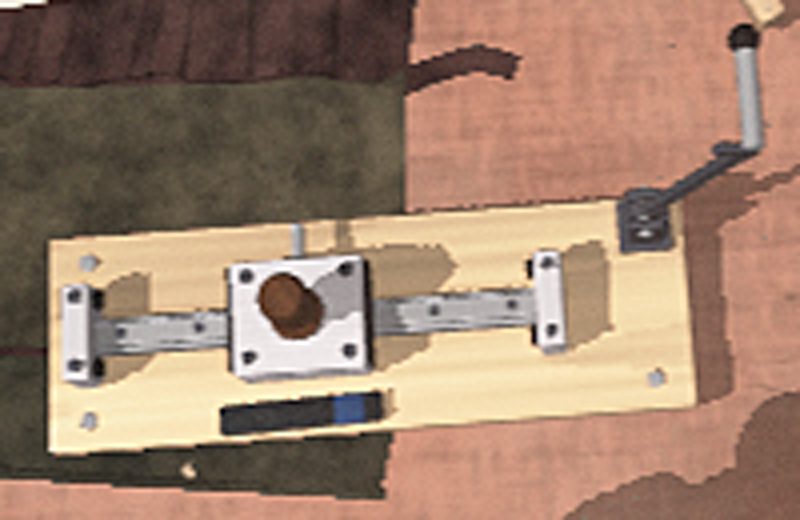

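View pics/cs.png

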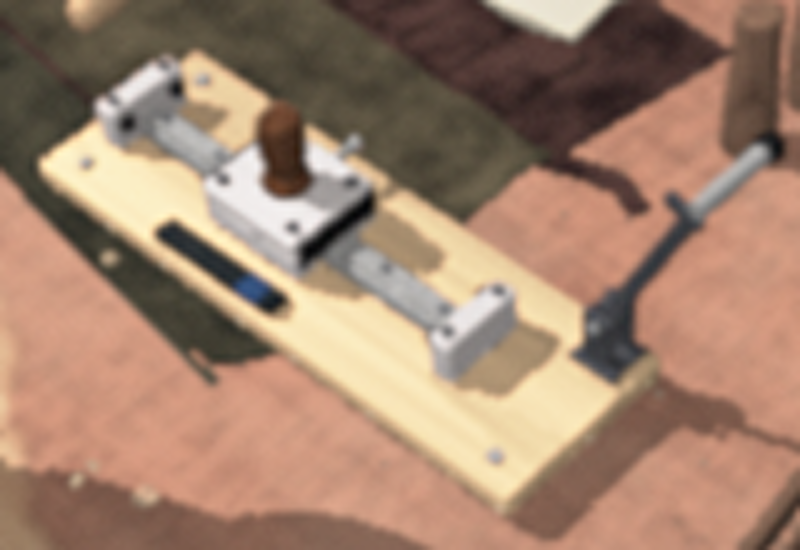

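```bash
cat > fit2.py <<'E'
from h import *
from scipy.optimize import least_squares
np.set_printoptions(precision=4,suppress=True)
P={c:look(c,c+'2.png') for c in ['top','scene']}
f={'top':lambda x:((x[0]+.5)/4-.5+100,(x[1]+.5)/4-.5+120),'scene':lambda x:((x[0]+.5)/5-.5+150,(x[1]+.5)/5-.5+130)}
C={'top':[(683,201),(50,241),(50,452),(695,403)],'scene':[(658,358),(193,52),(40,165),(505,498)]}
mod=np.array([(-.215,-.068),(.185,-.068),(.185,.068),(-.215,.068)])
def fit(W):
    g=lambda q:(mod@np.array([[np.cos(q[2]),np.sin(q[2])],[-np.sin(q[2]),np.cos(q[2])]])+q[:2]-W).ravel()
    s=least_squares(g,[.55,.2,1.5]); return s.x,s.fun.reshape(-1,2)*1e3
Ws=[]
for c in P:
    W=np.array([atz(P[c],f[c](x),.028)[:2] for x in C[c]]);Ws.append(W)
    print(c,*fit(W))
q,_=fit((Ws[0]+Ws[1])/2);print('avg',q)
def tri(a,b):
    (o1,d1),(o2,d2)=ray(P['top'],f['top'](a)),ray(P['scene'],f['scene'](b))
    t=np.linalg.lstsq(np.c_[d1,-d2],o2-o1,rcond=None)[0]
    return (o1+t[0]*d1+o2+t[1]*d2)/2,np.linalg.norm(o1+t[0]*d1-o2-t[1]*d2)
R=np.array([[np.cos(q[2]),-np.sin(q[2])],[np.sin(q[2]),np.cos(q[2])]])
for n,a,b in [('ball',(743,36),(768,146)),('barbase',(750,147),(688,206)),('knobtop',(275,290),(282,112)),('pin end',(298,228),(353,146)),('knobneckbase',(308,325),(285,182))]:
    x,e=tri(a,b); print(n,x,e*1e3,'jig',(R.T@(x[:2]-q[:2])))
for j in [(0,0),(.09,0),(-.09,0)]: print(j,q[:2]+R@j)
E
python3 fit2.py
```

```text
top [0.5441 0.2485 1.5879] [[ 3.0234  1.0912]
 [ 1.3288  0.349 ]
 [-0.8735  0.1823]
 [-3.4787 -1.6226]]
scene [0.545  0.2507 1.5977] [[ 1.6627 -1.1725]
 [ 0.1921 -0.3361]
 [-0.801   3.2758]
 [-1.0539 -1.7672]]
avg [0.5446 0.2496 1.5928]
ball [0.6592 0.0046 0.1953] 2.012042983696952 jig [-0.2475 -0.1092]
barbase [0.5949 0.0055 0.199 ] 2.0776617376382616 jig [-0.2452 -0.0449]
knobtop [0.5483 0.2745 0.1224] 1.6022905232900309 jig [ 0.0249 -0.0042]
pin end [0.5998 0.273  0.0575] 1.0878257651640293 jig [ 0.0222 -0.0557]
knobneckbase [0.5348 0.263  0.0819] 1.299417518253167 jig [0.0136 0.0094]
(0, 0) [0.5446 0.2496]
(0.09, 0) [0.5426 0.3396]
(-0.09, 0) [0.5465 0.1596]
```

The jig is located: origin about (0.545, 0.250), yaw 1.593, with the knob near jig x +0.02. The hook is at about 1.9 rad. First I'll turn the jaws along the rail.

```bash
python3 -m inch '[[0,0,0,0,0,-6,8.54],[0,0,0,0,0,-6,8.54],[0,0,0,0,0,-6.2,8.54],[0,0,0,0,0,0,8.54]]'
cat > rel.py <<'E'
# usage rel.py jx jy z : cm shift along tool axes to jig point
import sys
from h import *
from scipy.spatial.transform import Rotation as Ro
q=[.5446,.2496,1.5928]
t=[float(a) for a in sys.argv[1:4]]
s=get_state();o=s['orientation'];R=Ro.from_quat([o[1],o[2],o[3],o[0]])
c,n=np.cos(q[2]),np.sin(q[2])
w=np.array([q[0]+c*t[0]-n*t[1],q[1]+n*t[0]+c*t[1],t[2]])
d=s['tcp_pos'];j=d[:2]-q[:2]
print('jig now',np.round([c*j[0]+n*j[1],-n*j[0]+c*j[1],d[2]],4),'shift cm',np.round(R.inv().apply(w-d)*100,2))
# rotation needed to align tool y with jig x, z down
Rt=Ro.from_matrix(np.array([[-n,c,0],[c,n,0],[0,0,-1]]))
print('rot deg',np.round((R.inv()*Rt).as_rotvec(degrees=True),2),'F',s['wrist_force'].round(2),'gap',round(s['finger_gap'],4),'t',s['clock'],'q',s['joint_pos'].round(2))
E
python3 rel.py .02 0 .17
```

```text
clock: 2.0
tcp_pos: [0.1676, 0.5501, 0.1974]
orientation: [0.0, -0.011, 1.0, 0.0]
wrist_force: [-0.2, 0.5, -0.3]
finger_gap: 0.0854
jig now [0.3087 0.3702 0.1974] shift cm [-37.02 -28.87   2.74]
rot deg [0.01 0.   0.01] F [-0.23  0.51 -0.29] gap 0.0854 t 2.0 q [ 1.14  0.31  0.05  1.3  -0.    1.11]
```

```bash
python3 -m inch '[[-2,-1.6,0,0,0,0,8.54],[-3.5,-2.7,0,0,0,0,8.54],[-3.5,-2.7,0,0,0,0,8.54],[-3.5,-2.7,0,0,0,0,8.54],[-3.5,-2.7,0,0,0,0,8.54]]'
python3 -m inch '[[-3.5,-2.7,0,0,0,0,8.54],[-3.5,-2.7,0,0,0,0,8.54],[-3.5,-2.7,0,0,0,0,8.54],[-3.5,-2.7,0,0,0,0,8.54],[-3.5,-2.7,0.5,0,0,0,8.54]]'
python3 -m inch '[[-2.5,-2,0.7,0,0,0,8.54],[-1,-0.97,0.7,0,0,0,8.54],[0,0,0.8,0,0,0,8.54],[0,0,0,0,0,0,8.54]]'
python3 rel.py .02 0 .082
python3 - <<'E'
from h import *
p=look('scene','s3.png');cv2.imwrite('pics/cs3.png',cv2.resize(p['pixels'][100:240,110:310,::-1],(800,560),interpolation=cv2.INTER_CUBIC))
E
```

```text
clock: 2.5
tcp_pos: [0.3315, 0.4286, 0.1976]
orientation: [0.0, -0.01, 1.0, 0.0]
wrist_force: [-0.1, 1.1, -0.5]
finger_gap: 0.0852
clock: 3.0
tcp_pos: [0.51, 0.2974, 0.1932]
orientation: [0.001, -0.009, 1.0, 0.0]
wrist_force: [0.6, -0.1, -0.3]
finger_gap: 0.0849
clock: 3.4
tcp_pos: [0.5421, 0.2697, 0.1688]
orientation: [-0.002, -0.011, 1.0, -0.0]
wrist_force: [-1.3, 0.2, -1.0]
finger_gap: 0.0851
jig now [0.0201 0.0021 0.1688] shift cm [-0.24 -0.01  8.68]
rot deg [-0.02 -0.19 -0.05] F [-1.32  0.24 -0.96] gap 0.0851 t 3.4 q [0.33 0.38 0.08 1.27 0.   0.31]
```

View pics/cs3.png

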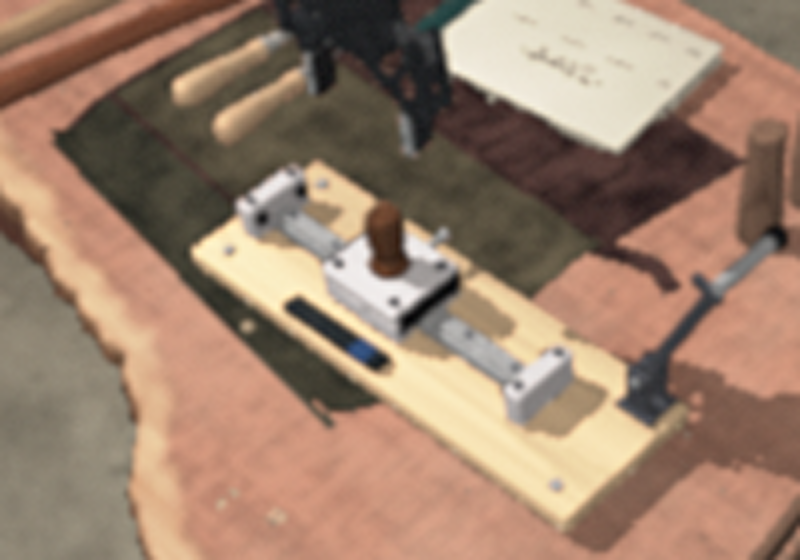

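The open jaws straddle the knob: fingertips at (320,90) and (408,150), knob top at (385,210). I'll lower and close gently.

```bash
python3 -m inch '[[-0.2,0,2,0,0,0,8.54],[0,0,2.5,0,0,0,8.54],[0,0,2.5,0,0,0,8.54],[0,0,1.6,0,0,0,8.54],[0,0,0,0,0,0,8.54]]'
python3 -m inch '[[0,0,0,0,0,0,4],[0,0,0,0,0,0,4],[0,0,0,0,0,0,4],[0,0,0,0,0,0,4],[0,0,0,0,0,0,3.6]]' 30
python3 -m inch '[[0,0,0,0,0,0,3.2],[0,0,0,0,0,0,2.8],[0,0,0,0,0,0,2.5],[0,0,0,0,0,0,2.5],[0,0,0,0,0,0,2.5]]' 30
python3 rel.py .11 0 .082
```

```text
clock: 3.95
tcp_pos: [0.5427, 0.2704, 0.0825]
orientation: [-0.002, -0.012, 1.0, -0.001]
wrist_force: [-0.7, -0.5, -0.9]
finger_gap: 0.0858
clock: 4.45
tcp_pos: [0.5462, 0.2696, 0.085]
orientation: [0.0, -0.011, 1.0, 0.0]
wrist_force: [-0.1, -0.5, -0.3]
finger_gap: 0.036
clock: 4.95
tcp_pos: [0.5463, 0.2699, 0.085]
orientation: [0.001, -0.011, 1.0, 0.0]
wrist_force: [-0.4, 1.6, 4.7]
finger_gap: 0.0251
jig now [ 0.0202 -0.0021  0.085 ] shift cm [0.21 8.98 0.3 ]
rot deg [ 0.04  0.06 -0.  ] F [-0.37  1.62  4.68] gap 0.0251 t 4.95 q [ 0.33  0.43 -0.06  1.08  0.    0.31]
```

```bash
python3 -m inch '[[0,0,0,0,0,0,2],[0,0,0,0,0,0,2]]' 30
python3 - <<'E'
from h import *
for c in ['scene','top']:
  p=look(c,c+'4.png');cv2.imwrite(f'pics/c{c}4.png',cv2.resize(p['pixels'][130:230,130:270,::-1],(784,560),interpolation=cv2.INTER_CUBIC))
E
```

```text
clock: 5.15
tcp_pos: [0.5462, 0.2699, 0.0851]
orientation: [0.001, -0.011, 1.0, 0.0]
wrist_force: [-0.1, 2.4, 5.0]
finger_gap: 0.0237
```

View pics/cscene4.png

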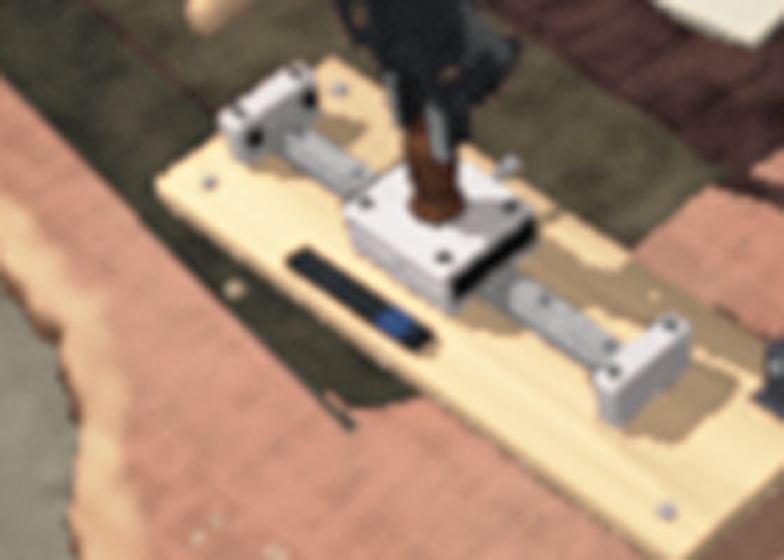

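View pics/ctop4.png

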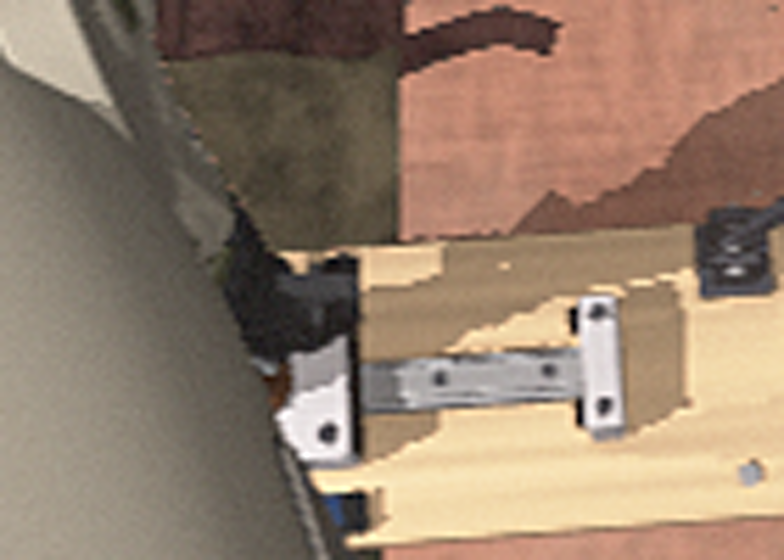

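Run:
```python
import numpy as np
np.set_printoptions(precision=4,suppress=True)
q=[.5446,.2496,1.5928];c,n=np.cos(q[2]),np.sin(q[2])
for k in ['top','scene']:
    p=np.load(k+'_pc.npy').reshape(-1,3)
    d=p[:,:2]-q[:2];j=np.c_[d@[c,n],d@[-n,c],p[:,2]]
    for lo,hi in [(.05,.06),(.06,.072),(.08,.09),(.09,.1),(.1,.11),(.11,.118),(.118,.14)]:
        s=(abs(j[:,0]-.02)<.05)&(abs(j[:,1])<.05)&(j[:,2]>lo)&(j[:,2]<hi)
        if s.sum():print(k,lo,s.sum(),j[s].min(0),j[s].max(0),np.median(j[s],0))
```

```text
top 0.05 62 [-0.0286 -0.0499  0.0503] [0.0695 0.0355 0.0599] [0.0148 0.0184 0.0558]
top 0.06 788 [-0.0216 -0.0493  0.0601] [0.0649 0.0356 0.072 ] [0.0162 0.0049 0.0678]
top 0.08 2 [0.008  0.0035 0.0807] [0.0132 0.0077 0.0822] [0.0106 0.0056 0.0814]
top 0.09 9 [ 0.0075 -0.0029  0.0919] [0.0292 0.0141 0.0999] [0.0123 0.0115 0.0945]
top 0.1 14 [ 0.0067 -0.0062  0.1029] [0.0251 0.0146 0.1095] [0.0124 0.0115 0.1058]
top 0.11 23 [ 0.0071 -0.0144  0.11  ] [0.0342 0.0139 0.118 ] [0.0179 0.0038 0.1156]
top 0.118 112 [ 0.0083 -0.0134  0.1186] [0.034  0.0127 0.1282] [0.0203 0.0011 0.1228]
scene 0.05 81 [-0.0296 -0.0465  0.0501] [0.0595 0.0365 0.06  ] [-0.0148  0.0308  0.0543]
scene 0.06 373 [-0.0223 -0.0484  0.06  ] [0.069  0.0367 0.072 ] [0.0083 0.0115 0.0685]
scene 0.08 11 [ 0.0101 -0.0079  0.081 ] [0.0268 0.0111 0.0893] [0.0141 0.0077 0.0841]
scene 0.09 22 [ 0.0079 -0.002   0.0906] [0.0304 0.0164 0.1   ] [0.013  0.0097 0.0983]
scene 0.1 20 [ 0.0069 -0.0066  0.1001] [0.0253 0.0164 0.11  ] [0.0127 0.0096 0.1061]
scene 0.11 26 [ 0.0075 -0.0108  0.1105] [0.0347 0.0168 0.1179] [0.0148 0.0086 0.1146]
scene 0.118 56 [ 0.0058 -0.0107  0.1185] [0.0345 0.0137 0.1284] [0.0206 0.0012 0.1233]
```

```bash
python3 -m inch '[[0,0,0,0,0,0,1],[0,0,0,0,0,0,1],[0,0,0,0,0,0,1]]' 30; python3 rel.py .11 0 .085
```

```text
clock: 5.55
tcp_pos: [0.5462, 0.2698, 0.0851]
orientation: [0.001, -0.011, 1.0, 0.0]
wrist_force: [-1.1, 1.0, 6.7]
finger_gap: 0.024
jig now [ 0.0202 -0.0021  0.0851] shift cm [0.21 8.98 0.01]
rot deg [ 0.04  0.06 -0.  ] F [-1.09  1.    6.68] gap 0.024 t 5.55 q [ 0.33  0.43 -0.06  1.08  0.    0.31]
```

```bash
python3 -m inch '[[0,0.3,0,0,0,0,1],[0,0.6,0,0,0,0,1],[0,0.7,0,0,0,0,1],[0,0.7,0,0,0,0,1],[0,0.7,0,0,0,0,1]]' 30
python3 -m inch '[[0,0.7,0,0,0,0,1],[0,0.7,0,0,0,0,1],[0,0.7,0,0,0,0,1],[0,0.7,0,0,0,0,1],[0,0.7,0,0,0,0,1]]' 30; python3 rel.py .11 0 .085
```

```text
clock: 6.05
tcp_pos: [0.5456, 0.2985, 0.0851]
orientation: [0.001, -0.01, 1.0, -0.001]
wrist_force: [-0.4, -2.3, 6.7]
finger_gap: 0.0237
clock: 6.55
tcp_pos: [0.5449, 0.3336, 0.0851]
orientation: [0.001, -0.01, 1.0, -0.001]
wrist_force: [-0.8, -2.8, 6.9]
finger_gap: 0.024
jig now [ 0.0839 -0.0022  0.0851] shift cm [0.22 2.61 0.  ]
rot deg [-0.11  0.06 -0.06] F [-0.84 -2.83  6.87] gap 0.024 t 6.55 q [ 0.42  0.49  0.03  1.11 -0.    0.4 ]
```

```bash
python3 -m inch '[[0,0.6,0,0,0,0,1],[0,0.5,0,0,0,0,1]]' 30
python3 -m inch '[[0,0.4,0,0,0,0,1],[0,0.4,0,0,0,0,1]]' 30; python3 rel.py .11 0 .085
```

```text
clock: 6.75
tcp_pos: [0.5447, 0.3447, 0.0851]
orientation: [0.001, -0.011, 1.0, -0.001]
wrist_force: [-0.9, -2.8, 7.5]
finger_gap: 0.0239
clock: 6.95
tcp_pos: [0.5445, 0.3526, 0.0851]
orientation: [0.001, -0.011, 1.0, -0.001]
wrist_force: [-1.5, -2.9, 5.8]
finger_gap: 0.0239
jig now [ 0.103  -0.0022  0.0851] shift cm [0.22 0.7  0.01]
rot deg [-0.1   0.07 -0.05] F [-1.54 -2.86  5.81] gap 0.0239 t 6.95 q [ 0.45  0.5   0.06  1.12 -0.    0.43]
```

Run:
```python
from h import *
for c in ['scene']:
  p=look(c,c+'5.png');cv2.imwrite(f'pics/c{c}5.png',cv2.resize(p['pixels'][120:220,130:270,::-1],(784,560),interpolation=cv2.INTER_CUBIC))
```

```text
(no output)
```

View pics/cscene5.png

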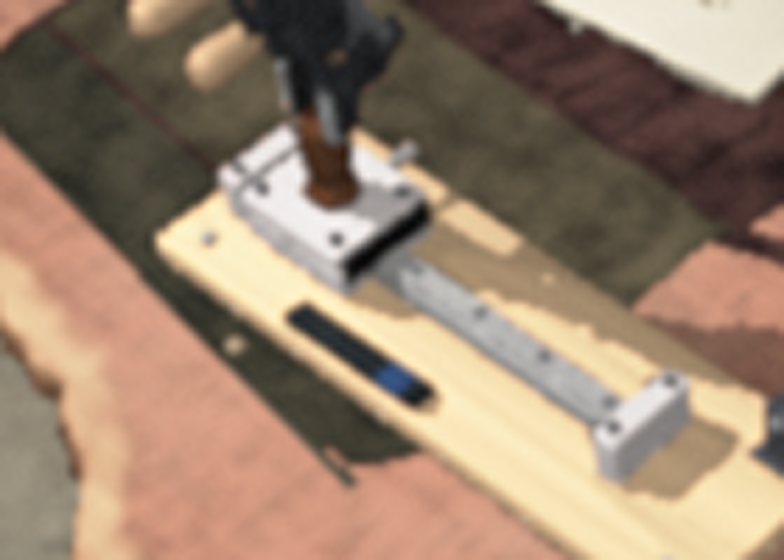

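The carriage has almost reached the far stop block, with only a thin gap line left at (280,160). I'll continue gently until contact shows in the force.

```bash
python3 -m inch '[[0,0.2,0,0,0,0,1],[0,0.2,0,0,0,0,1]]' 30; python3 -m inch '[[0,0.2,0,0,0,0,1],[0,0.2,0,0,0,0,1]]' 30; python3 rel.py .11 0 .085
```

```text
clock: 7.2
tcp_pos: [0.5445, 0.3546, 0.085]
orientation: [0.001, -0.01, 1.0, -0.003]
wrist_force: [-1.1, -11.1, 9.6]
finger_gap: 0.0239
clock: 7.4
tcp_pos: [0.5444, 0.3547, 0.085]
orientation: [0.001, -0.009, 1.0, -0.006]
wrist_force: [-0.2, -22.4, 12.0]
finger_gap: 0.0238
jig now [ 0.1051 -0.0021  0.085 ] shift cm [ 0.22  0.49 -0.01]
rot deg [-0.72  0.05 -0.22] F [ -0.16 -22.4   12.03] gap 0.0238 t 7.4 q [ 0.46  0.51  0.07  1.13 -0.01  0.44]
```

It is firmly on the far stop: jig x 0.105 and 22 N. Now back at the same pace.

```bash
python3 -m inch '[[0,-0.3,0,0,0,0,1],[0,-0.4,0,0,0,0,1],[0,-0.6,0,0,0,0,1],[0,-0.7,0,0,0,0,1],[0,-0.7,0,0,0,0,1]]' 30
for i in 1; do python3 -m inch '[[0,-0.7,0,0,0,0,1],[0,-0.7,0,0,0,0,1],[0,-0.7,0,0,0,0,1],[0,-0.7,0,0,0,0,1],[0,-0.7,0,0,0,0,1]]' 30; done
python3 -m inch '[[0,-0.7,0,0,0,0,1],[0,-0.7,0,0,0,0,1],[0,-0.7,0,0,0,0,1],[0,-0.7,0,0,0,0,1],[0,-0.7,0,0,0,0,1]]' 30
python3 -m inch '[[0,-0.7,0,0,0,0,1],[0,-0.7,0,0,0,0,1],[0,-0.7,0,0,0,0,1],[0,-0.7,0,0,0,0,1],[0,-0.7,0,0,0,0,1]]' 30
python3 -m inch '[[0,-0.7,0,0,0,0,1],[0,-0.7,0,0,0,0,1],[0,-0.7,0,0,0,0,1],[0,-0.7,0,0,0,0,1],[0,-0.7,0,0,0,0,1]]' 30
python3 rel.py -.075 0 .085
```

```text
clock: 7.9
tcp_pos: [0.5449, 0.3349, 0.0851]
orientation: [0.001, -0.011, 1.0, 0.001]
wrist_force: [-1.0, 2.4, 5.4]
finger_gap: 0.0237
clock: 8.4
tcp_pos: [0.5457, 0.2998, 0.0851]
orientation: [0.001, -0.011, 1.0, 0.001]
wrist_force: [-1.6, 2.2, 5.7]
finger_gap: 0.0241
clock: 8.9
tcp_pos: [0.5463, 0.2648, 0.0851]
orientation: [0.001, -0.011, 1.0, 0.001]
wrist_force: [-1.0, 2.3, 5.5]
finger_gap: 0.0239
clock: 9.4
tcp_pos: [0.5471, 0.2297, 0.0851]
orientation: [0.001, -0.011, 1.0, 0.0]
wrist_force: [-1.2, 1.6, 6.3]
finger_gap: 0.0241
clock: 9.9
tcp_pos: [0.5478, 0.1947, 0.0851]
orientation: [0.001, -0.011, 1.0, 0.0]
wrist_force: [-0.4, 2.5, 6.3]
finger_gap: 0.0236
jig now [-0.055  -0.002   0.0851] shift cm [ 0.2  -2.    0.01]
rot deg [0.05 0.06 0.  ] F [-0.39  2.55  6.31] gap 0.0236 t 9.9 q [ 0.2   0.38 -0.14  1.05  0.    0.18]
```

```bash
python3 -m inch '[[0,-0.6,0,0,0,0,1],[0,-0.5,0,0,0,0,1],[0,-0.4,0,0,0,0,1]]' 30
python3 -m inch '[[0,-0.3,0,0,0,0,1],[0,-0.2,0,0,0,0,1]]' 30
python3 -m inch '[[0,-0.2,0,0,0,0,1],[0,-0.2,0,0,0,0,1]]' 30
python3 rel.py -.075 0 .085
```

```text
clock: 10.2
tcp_pos: [0.5481, 0.1796, 0.0851]
orientation: [0.0, -0.011, 1.0, 0.0]
wrist_force: [-1.0, 2.1, 5.9]
finger_gap: 0.0242
clock: 10.4
tcp_pos: [0.5482, 0.1746, 0.0851]
orientation: [0.0, -0.011, 1.0, 0.0]
wrist_force: [-0.2, 2.8, 5.9]
finger_gap: 0.0241
clock: 10.6
tcp_pos: [0.5483, 0.1742, 0.0851]
orientation: [0.0, -0.012, 1.0, 0.004]
wrist_force: [-1.5, 17.3, 4.8]
finger_gap: 0.0237
jig now [-0.0754 -0.002   0.0851] shift cm [0.2  0.04 0.01]
rot deg [0.46 0.06 0.09] F [-1.47 17.25  4.75] gap 0.0237 t 10.6 q [ 0.16  0.37 -0.16  1.04  0.01  0.14]
```

The carriage is on the hook-end stop at jig x −0.0754, a travel of 0.1805 m, with 17 N. Release, lift, and measure the hinge.

```bash
python3 -m inch '[[0,0.1,0,0,0,0,3],[0,0.1,0,0,0,0,5],[0,0,0,0,0,0,7],[0,0,0,0,0,0,7],[0,0,0,0,0,0,7]]'
python3 -m inch '[[0,0,-2,0,0,0,7],[0,0,-4,0,0,0,7],[0,0,-4,0,0,0,7],[0,0,-4,0,0,0,7],[0,0,-3,0,0,0,7]]'
python3 - <<'E'
from h import *
np.set_printoptions(precision=4,suppress=True)
q=[.5446,.2496,1.5928];c,n=np.cos(q[2]),np.sin(q[2])
J=lambda w:np.array([c*(w[0]-q[0])+n*(w[1]-q[1]),-n*(w[0]-q[0])+c*(w[1]-q[1]),w[2]])
for k in ['scene','top']:
  p=look(k,k+'6.png');cv2.imwrite(f'pics/c{k}6.png',cv2.resize(p['pixels'][130:230,180:320,::-1],(784,560),interpolation=cv2.INTER_CUBIC))
  for nme,z in [('hook_hinge',.065),('catch_pin',.055),('hook_bar',.197)]:
    for a in tip_of(p,nme)[:2]: print(k,nme,a['confidence'],a['location'],J(atz(p,a['location'],z)))
E
python3 rel.py -.246 -.083 .23
```

```text
clock: 11.1
tcp_pos: [0.5477, 0.1721, 0.084]
orientation: [-0.0, -0.011, 1.0, -0.0]
wrist_force: [-0.6, -0.1, 0.4]
finger_gap: 0.0699
clock: 11.6
tcp_pos: [0.5484, 0.1724, 0.2571]
orientation: [0.001, -0.011, 1.0, 0.0]
wrist_force: [0.4, -0.5, 0.6]
finger_gap: 0.0701
scene hook_hinge 0.51 [279.1, 183.6] [-0.184  -0.0907  0.065 ]
scene catch_pin 0.7 [243.2, 174.9] [-0.0754 -0.0539  0.055 ]
scene hook_bar 0.53 [298.3, 165.9] [-0.2543 -0.0778  0.197 ]
top hook_hinge 0.62 [259.7, 161.7] [-0.1908 -0.0764  0.065 ]
top catch_pin 0.74 [340.9, 257.1] [-0.3652  0.1694  0.055 ]
top hook_bar 0.85 [285.0, 140.5] [-0.2446 -0.0824  0.197 ]
jig now [-0.0773 -0.0008  0.2526] shift cm [ -8.23 -16.87   2.25]
rot deg [-0.03 -0.18 -0.01] F [ 0.43 -0.55  0.05] gap 0.07 t 12.0 q [ 0.17  0.31  0.17  1.44 -0.    0.14]
```

View pics/cscene6.png

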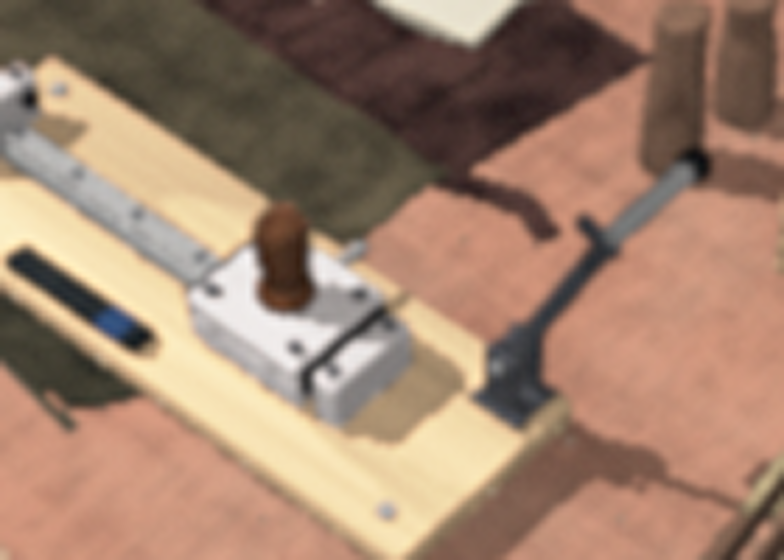

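View pics/ctop6.png

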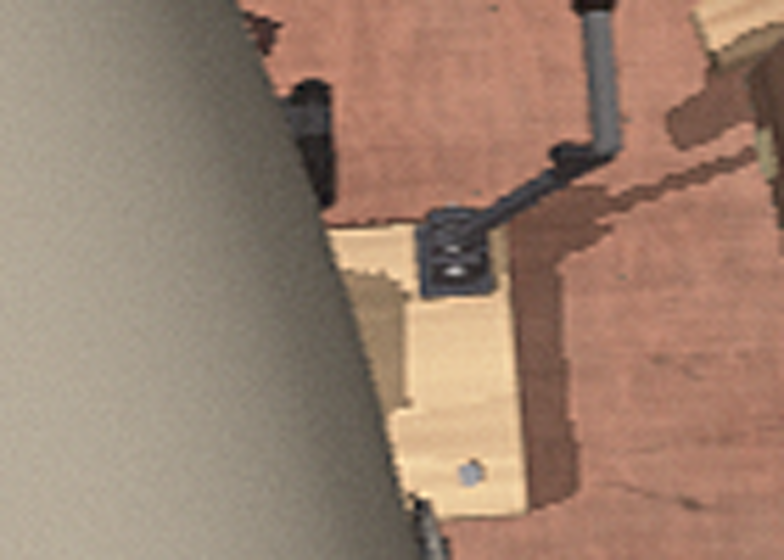

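The carriage sits against the hook-end stop (scene crop 350,345) and the hook is free at the right, with the bar from (600,240) to (690,165). Now move above the bar.

```bash
python3 -m inch '[[-1,-2,0,0,0,0,7],[-1.8,-3.7,0,0,0,0,7],[-1.8,-3.7,0,0,0,0,7],[-1.8,-3.7,0,0,0,0,7],[-1.4,-2.8,0,0,0,0,7]]'
python3 -m inch '[[-0.4,-1,1,0,0,0,7],[0,0,1,0,0,0,7],[0,0,0,0,0,0,7]]'
python3 rel.py -.247 -.083 .176
python3 - <<'E'
from h import *
for k in ['scene','top']:
  p=look(k,k+'7.png');cv2.imwrite(f'pics/c{k}7.png',cv2.resize(p['pixels'][110:210,220:360,::-1],(784,560),interpolation=cv2.INTER_CUBIC))
E
```

```text
clock: 12.5
tcp_pos: [0.6297, 0.0132, 0.2528]
orientation: [-0.001, -0.01, 1.0, 0.0]
wrist_force: [0.6, 0.2, 0.3]
finger_gap: 0.07
clock: 12.8
tcp_pos: [0.6317, 0.0063, 0.2314]
orientation: [-0.003, -0.011, 1.0, 0.001]
wrist_force: [-0.5, -0.1, -0.5]
finger_gap: 0.0699
jig now [-0.2451 -0.0818  0.2314] shift cm [-0.15 -0.2   5.54]
rot deg [ 0.08 -0.3   0.01] F [-0.48 -0.06 -0.51] gap 0.0699 t 12.8 q [-0.12  0.43  0.3   1.44  0.   -0.14]
```

View pics/cscene7.png

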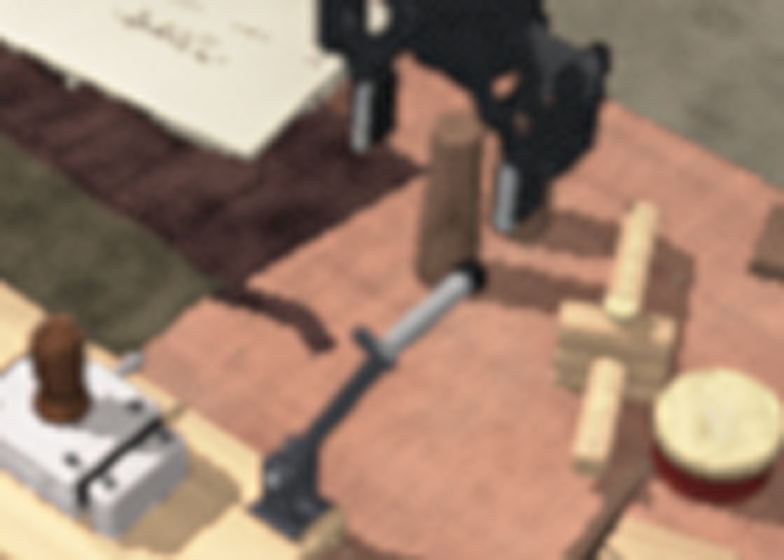

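View pics/ctop7.png

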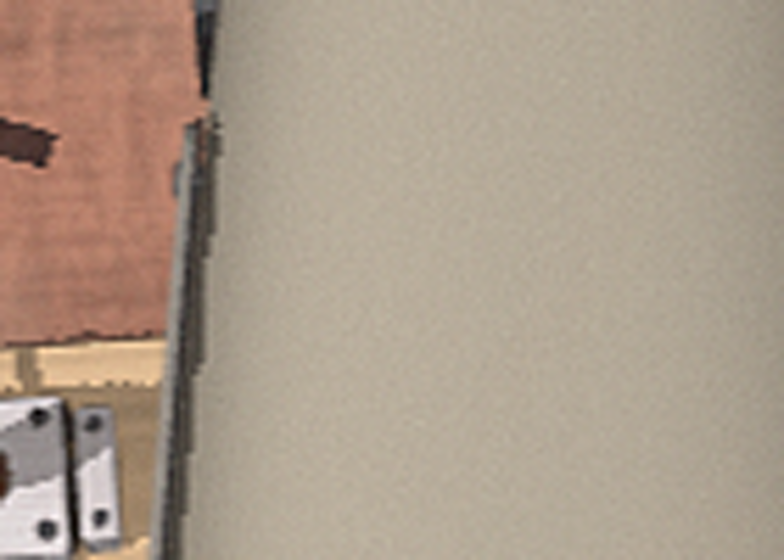

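Run:
```python
from h import *
np.set_printoptions(precision=4,suppress=True)
p=vision.read_camera('scene')
print(get_state()['tcp_pos'])
q=[.5446,.2496,1.5928];c,n=np.cos(q[2]),np.sin(q[2])
H,W=p['depth'].shape;u,v=np.meshgrid(np.arange(W),np.arange(H));m=p['mtx'];d=p['depth']
pc=np.stack([(u-m[0,2])/m[0,0]*d,-(v-m[1,2])/m[1,1]*d,-d],-1)@p['T'][:3,:3].T+p['T'][:3,3]
j=np.stack([c*(pc[...,0]-q[0])+n*(pc[...,1]-q[1]),-n*(pc[...,0]-q[0])+c*(pc[...,1]-q[1]),pc[...,2]],-1)
for x,y in [(363,130),(362,145),(378,140),(505,190),(505,222),(518,215),(400,332),(428,308),(445,295),(472,275),(365,345)]:
    uu,vv=int(x/5.6+220),int(y/5.6+110); print((x,y),j[vv,uu],p['pixels'][vv,uu])
s=(j[...,2]>.225)&(j[...,2]<.28)&(abs(j[...,0]+.245)<.08)&(abs(j[...,1]+.08)<.06)&(d>0)
pts=j[s]
for lo in np.arange(.225,.28,.005):
    k=pts[(pts[:,2]>=lo)&(pts[:,2]<lo+.005)]
    for sg in (-1,1):
        kk=k[np.sign(k[:,0]+.245)==sg]
        if len(kk): print(round(lo,3),sg,len(kk),kk.min(0),kk.max(0))
```

```text
[0.6328 0.007  0.2344]
(363, 130) [-0.2071 -0.0716  0.287 ] [121 123 122]
(362, 145) [-0.2063 -0.0731  0.2789] [97 94 93]
(378, 140) [-0.0322 -0.318   0.009 ] [76 54 47]
(505, 190) [-0.2858 -0.072   0.3013] [130 133 133]
(505, 222) [-0.286  -0.0748  0.2797] [116 117 116]
(518, 215) [-0.2894 -0.0778  0.283 ] [57 54 53]
(400, 332) [-0.2504 -0.0521  0.203 ] [174 172 171]
(428, 308) [-0.2508 -0.0722  0.2023] [170 169 167]
(445, 295) [-0.2493 -0.0868  0.2011] [178 177 175]
(472, 275) [-0.2523 -0.1042  0.2009] [44 45 47]
(365, 345) [-0.2365 -0.0456  0.191 ] [68 68 73]
0.275 -1 1 [-0.286  -0.0748  0.2797] [-0.286  -0.0748  0.2797]
0.275 1 5 [-0.2097 -0.0852  0.2763] [-0.2063 -0.0731  0.2798]
```

By depth the open fingertips are at z≈0.277 while the reported TCP is 0.234, and the bar axis is at z≈0.196. The tips are about 4 cm higher than I assumed, so I'll go lower, part-close and check by depth.

```bash
python3 -m inch '[[-0.1,-0.2,1.5,0,0,0,7],[0,0,2.0,0,0,0,7],[0,0,2.0,0,0,0,7],[0,0,1.1,0,0,0,5],[0,0,0,0,0,0,4]]'
python3 -m inch '[[0,0,0,0,0,0,4],[0,0,0,0,0,0,4]]'
cat > chk.py <<'E'
from h import *
import sys
np.set_printoptions(precision=4,suppress=True)
p=vision.read_camera('scene');fn=sys.argv[1]
s=get_state();print(s['tcp_pos'],s['finger_gap'],s['clock'])
q=[.5446,.2496,1.5928];c,n=np.cos(q[2]),np.sin(q[2])
t=s['tcp_pos'];tj=np.array([c*(t[0]-q[0])+n*(t[1]-q[1]),-n*(t[0]-q[0])+c*(t[1]-q[1]),t[2]]);print('tcp jig',tj)
H,W=p['depth'].shape;u,v=np.meshgrid(np.arange(W),np.arange(H));m=p['mtx'];d=p['depth']
pc=np.stack([(u-m[0,2])/m[0,0]*d,-(v-m[1,2])/m[1,1]*d,-d],-1)@p['T'][:3,:3].T+p['T'][:3,3]
j=np.stack([c*(pc[...,0]-q[0])+n*(pc[...,1]-q[1]),-n*(pc[...,0]-q[0])+c*(pc[...,1]-q[1]),pc[...,2]],-1)
np.save('j.npy',j)
# pixel of tcp
w=np.linalg.inv(p['T'])@np.r_[t,1]; x,y=m[0,0]*w[0]/-w[2]+m[0,2],m[1,1]*-w[1]/-w[2]+m[1,2]
u0,v0=int(np.clip(x-50,0,W-100)),int(np.clip(y-40,0,H-75)); print('crop',u0,v0,'tcp px in crop',(x-u0)*8,(y-v0)*8)
cv2.imwrite('pics/'+fn,cv2.resize(p['pixels'][v0:v0+75,u0:u0+100,::-1],(800,600),interpolation=cv2.INTER_CUBIC))
dx=j[...,0]-tj[0];dy=j[...,1]-tj[1]
for lo in np.arange(t[2]-.01,t[2]+.06,.005):
    for nm,sel in [('-x',(dx<0)),('+x',dx>=0)]:
        k=sel&(abs(dx)<.06)&(abs(dy)<.045)&(j[...,2]>=lo)&(j[...,2]<lo+.005)&(d>0)
        if k.sum(): print(nm,round(lo,3),k.sum(),j[k].min(0)[:2],j[k].max(0)[:2])
E
python3 chk.py c8.png
```

```text
clock: 13.45
tcp_pos: [0.6335, 0.0045, 0.1672]
orientation: [-0.001, -0.012, 1.0, 0.0]
wrist_force: [-0.4, -0.3, 2.1]
finger_gap: 0.0419
clock: 13.65
tcp_pos: [0.6355, 0.0036, 0.1699]
orientation: [0.001, -0.011, 1.0, -0.0]
wrist_force: [0.5, -0.4, 0.8]
finger_gap: 0.0402
[0.6355 0.0035 0.1698] 0.039948057208263776 13.7
tcp jig [-0.248  -0.0854  0.1698]
crop 247 130 tcp px in crop 404.43202997096523 322.6735791565909
+x 0.16 7 [-0.2376 -0.0505] [-0.2253 -0.0433]
+x 0.165 5 [-0.2382 -0.0473] [-0.2312 -0.0434]
+x 0.17 3 [-0.2409 -0.0458] [-0.2305 -0.0442]
+x 0.175 9 [-0.2466 -0.0463] [-0.2336 -0.0416]
+x 0.18 4 [-0.2436 -0.0462] [-0.2332 -0.0458]
-x 0.185 2 [-0.2501 -0.0502] [-0.2497 -0.0455]
+x 0.185 9 [-0.248  -0.0483] [-0.2251 -0.044 ]
-x 0.19 6 [-0.2523 -0.0886] [-0.2511 -0.0436]
+x 0.19 12 [-0.247  -0.0489] [-0.2315 -0.0429]
-x 0.195 27 [-0.2541 -0.0963] [-0.2481 -0.0462]
+x 0.195 20 [-0.248  -0.1028] [-0.2288 -0.0425]
-x 0.2 19 [-0.2529 -0.0951] [-0.2481 -0.0449]
+x 0.2 27 [-0.248  -0.1083] [-0.2309 -0.0478]
-x 0.205 2 [-0.2733 -0.099 ] [-0.2492 -0.0803]
+x 0.205 5 [-0.2468 -0.1021] [-0.2259 -0.0847]
-x 0.21 5 [-0.2734 -0.0796] [-0.2679 -0.0736]
+x 0.21 9 [-0.2281 -0.0915] [-0.2206 -0.0736]
-x 0.215 10 [-0.2808 -0.0876] [-0.2707 -0.073 ]
+x 0.215 13 [-0.2285 -0.0968] [-0.2133 -0.0755]
-x 0.22 10 [-0.282 -0.088] [-0.2676 -0.0742]
+x 0.22 15 [-0.2278 -0.0981] [-0.2143 -0.0722]
-x 0.225 11 [-0.282 -0.094] [-0.2676 -0.0755]
+x 0.225 9 [-0.2272 -0.0959] [-0.2139 -0.0726]
-x 0.23 12 [-0.2827 -0.0874] [-0.2687 -0.0716]
+x 0.23 14 [-0.2294 -0.096 ] [-0.2143 -0.0751]
```

View pics/c8.png

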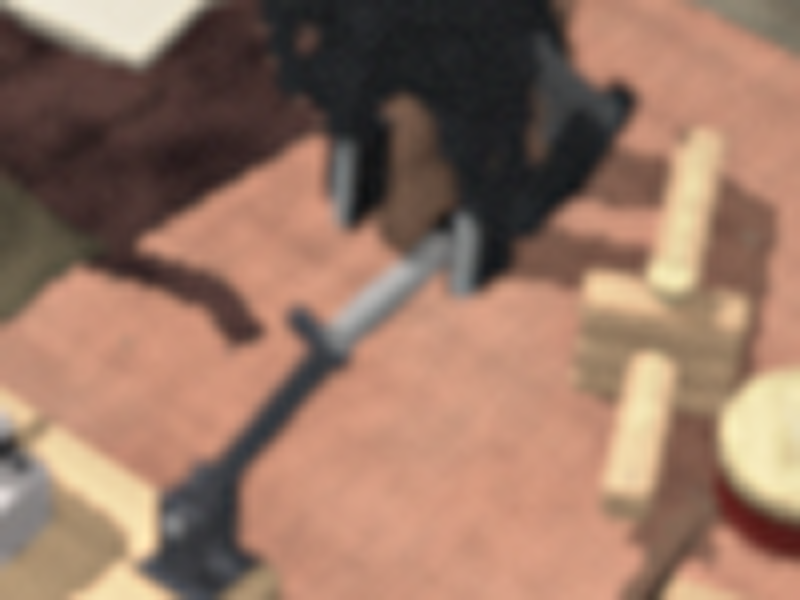

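The finger ends are at z≈0.208 and the bar is just below them at 0.196. I need to go about 2.4 cm lower, then pinch.

```bash
python3 -m inch '[[0,-0.2,0.8,0,0,0,4],[0,0,1.2,0,0,0,4],[0,0,0.5,0,0,0,4],[0,0,0,0,0,0,3]]' 30
python3 -m inch '[[0,0,0,0,0,0,2],[0,0,0,0,0,0,1],[0,0,0,0,0,0,0.6],[0,0,0,0,0,0,0.6]]' 30
python3 chk.py c9.png | head -4
```

```text
clock: 14.1
tcp_pos: [0.6336, 0.0015, 0.1416]
orientation: [-0.002, -0.011, 1.0, 0.0]
wrist_force: [-0.5, 0.3, -0.6]
finger_gap: 0.0298
clock: 14.5
tcp_pos: [0.6348, 0.0016, 0.1435]
orientation: [0.0, -0.011, 1.0, 0.0]
wrist_force: [0.2, 0.8, -0.7]
finger_gap: 0.0108
[0.6348 0.0016 0.1435] 0.010910726478849926 14.55
tcp jig [-0.2499 -0.0847  0.1435]
crop 247 137 tcp px in crop 402.68272603850255 324.1832629128851
+x 0.133 5 [-0.2265 -0.0457] [-0.2157 -0.0438]
```

View pics/c9.png

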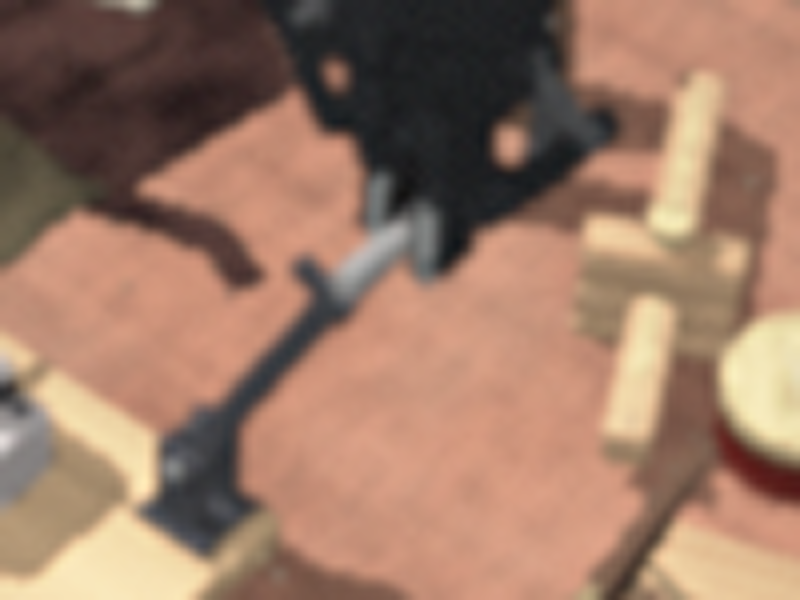

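The bar is between the pads near (415,225), gap 10.9 mm. Next I work out the arc steps.

```bash
cat > arc.py <<'E'
import sys,numpy as np
a=float(sys.argv[1]);b=float(sys.argv[2]);n=int(sys.argv[3])
t=np.linspace(a,b,n+1);y=14*np.cos(t);z=-14*np.sin(t)
print(np.c_[t[1:],np.diff(y),np.diff(z)].round(2).tolist())
E
python3 arc.py 1.95 1.55 5
```

```text
[[1.87, 1.06, -0.37], [1.79, 1.08, -0.29], [1.71, 1.1, -0.2], [1.63, 1.11, -0.11], [1.55, 1.12, -0.02]]
```

```bash
python3 -m inch '[[0,0.5,-0.2,0,0,0,0.6],[0,0.6,-0.2,0,0,0,0.6],[0,1.0,-0.3,0,0,0,0.6]]' 30; python3 rel.py 0 0 0
python3 -m inch '[[0,1.1,-0.2,0,0,0,0.6],[0,1.1,-0.1,0,0,0,0.6],[0,1.1,0,0,0,0,0.6]]' 30; python3 rel.py 0 0 0; python3 chk.py c10.png | head -1;python3 arc.py 1.54 0.9 7
```

```text
clock: 14.85
tcp_pos: [0.6345, 0.0212, 0.1515]
orientation: [0.0, -0.01, 1.0, -0.001]
wrist_force: [-2.2, -3.9, 6.2]
finger_gap: 0.011
jig now [-0.2303 -0.0849  0.1515] shift cm [ 8.54 23.06 15.08]
rot deg [-0.16  0.05 -0.09] F [-2.25 -3.92  6.16] gap 0.011 t 14.85 q [-0.09  0.44  0.13  1.25 -0.   -0.11]
clock: 15.15
tcp_pos: [0.634, 0.0555, 0.1558]
orientation: [0.001, -0.011, 1.0, -0.001]
wrist_force: [-2.6, -2.5, 7.1]
finger_gap: 0.0105
jig now [-0.196  -0.0851  0.1558] shift cm [ 8.55 19.62 15.53]
rot deg [-0.09  0.15 -0.03] F [-2.56 -2.48  7.11] gap 0.0105 t 15.15 q [-0.04  0.44  0.14  1.26 -0.   -0.06]
[0.634  0.0575 0.1559] 0.010984972479300472 15.2
[[1.45, 1.28, 0.1], [1.36, 1.26, 0.21], [1.27, 1.24, 0.33], [1.17, 1.2, 0.44], [1.08, 1.16, 0.55], [0.99, 1.1, 0.65], [0.9, 1.04, 0.75]]
```

View pics/c10.png

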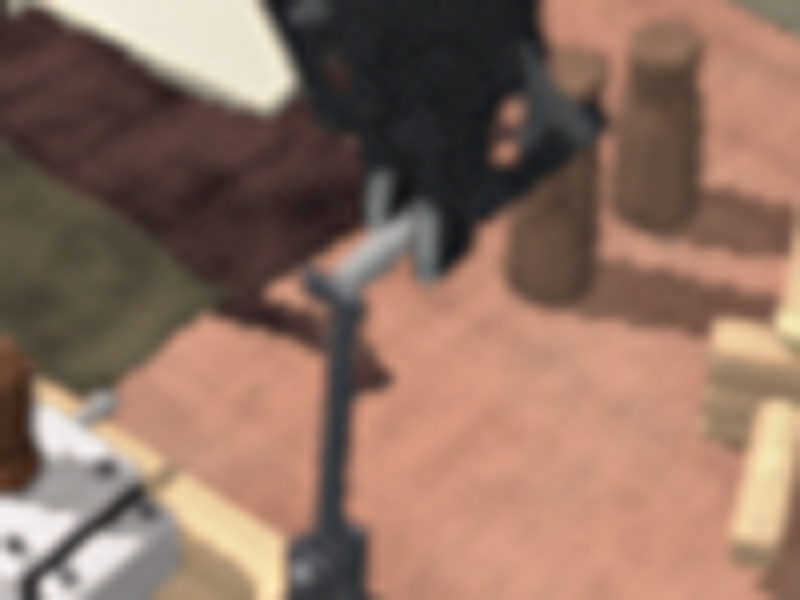

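The hook is now upright in the grip (340,300). I continue along the arc.

```bash
python3 -m inch '[[0,1.1,0,0,0,0,0.6],[0,1.1,0.1,0,0,0,0.6],[0,1.1,0.2,0,0,0,0.6],[0,1.1,0.3,0,0,0,0.6]]' 30; python3 rel.py 0 0 0
python3 arc.py 1.23 0.8 4
```

```text
clock: 15.6
tcp_pos: [0.6329, 0.1006, 0.1486]
orientation: [0.001, -0.011, 1.0, 0.0]
wrist_force: [-1.8, -2.9, -0.9]
finger_gap: 0.0106
jig now [-0.1509 -0.085   0.1486] shift cm [ 8.52 15.09 14.84]
rot deg [0.01 0.1  0.01] F [-1.84 -2.9  -0.93] gap 0.0106 t 15.6 q [0.03 0.46 0.14 1.25 0.   0.01]
[[1.12, 1.39, 0.58], [1.02, 1.32, 0.72], [0.91, 1.23, 0.86], [0.8, 1.13, 0.99]]
```

```bash
python3 -m inch '[[0,1.1,0.4,0,0,0,0.6],[0,1.1,0.5,0,0,0,0.6],[0,1.1,0.6,0,0,0,0.6],[0,1.0,0.7,0,0,0,0.6]]' 30; python3 rel.py 0 0 0
python3 - <<'E'
import numpy as np
print(np.arccos((.045+.043)/.14))
E
python3 arc.py .89 0.4 5
```

```text
clock: 16.0
tcp_pos: [0.6319, 0.1438, 0.1252]
orientation: [0.0, -0.011, 1.0, 0.0]
wrist_force: [0.4, -0.7, 3.7]
finger_gap: 0.0107
jig now [-0.1077 -0.0849  0.1252] shift cm [ 8.5  10.76 12.52]
rot deg [0.04 0.05 0.02] F [ 0.37 -0.71  3.69] gap 0.0107 t 16.0 q [0.1  0.48 0.12 1.21 0.   0.08]
0.8910812775354071
[[0.79, 1.02, 0.91], [0.69, 0.93, 1.01], [0.6, 0.82, 1.1], [0.5, 0.71, 1.17], [0.4, 0.6, 1.24]]
```

```bash
python3 -m inch '[[0,1.0,0.9,0,0,0,0.6],[0,0.9,1.0,0,0,0,0.6],[0,0.8,1.1,0,0,0,0.6],[0,0.7,1.2,0,0,0,0.6]]' 30; python3 rel.py 0 0 0; python3 chk.py c11.png | head -1;
python3 arc.py .5 0 5
```

```text
clock: 16.4
tcp_pos: [0.6313, 0.1803, 0.0837]
orientation: [0.001, -0.012, 1.0, 0.003]
wrist_force: [-0.8, 7.8, 7.6]
finger_gap: 0.0104
jig now [-0.0712 -0.0852  0.0837] shift cm [8.52 7.09 8.4 ]
rot deg [0.32 0.11 0.11] F [-0.77  7.83  7.64] gap 0.0104 t 16.4 q [0.15 0.52 0.07 1.12 0.01 0.13]
[0.631  0.1816 0.0816] 0.010675794963807928 16.45
[[0.4, 0.61, 1.26], [0.3, 0.48, 1.31], [0.2, 0.35, 1.36], [0.1, 0.21, 1.38], [0.0, 0.07, 1.4]]
```

View pics/c11.png

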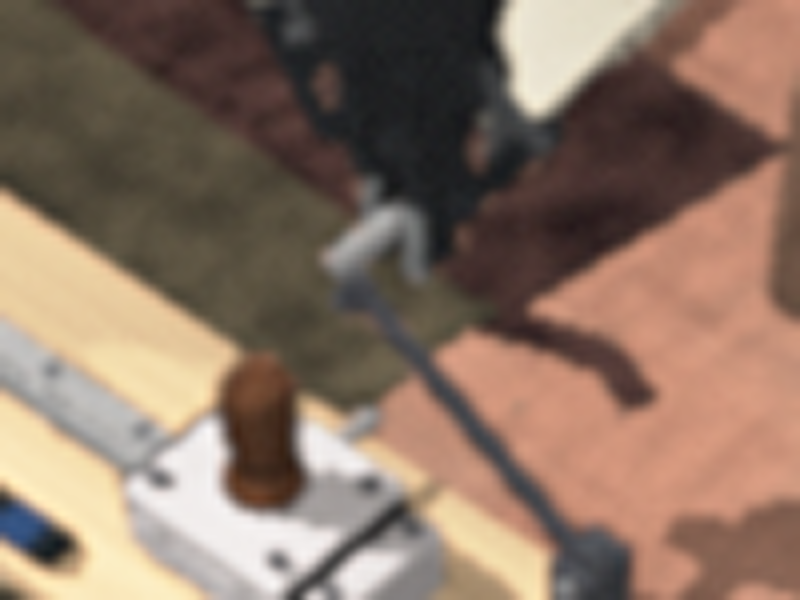

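The hook is at about 0.49 rad, grip intact at (400,230), and the pin at (365,420) lies under its path. Continue down.

```bash
python3 -m inch '[[0,0.5,1.0,0,0,0,0.6],[0,0.4,1.0,0,0,0,0.6],[0,0.3,1.0,0,0,0,0.6]]' 30; python3 rel.py 0 0 0
python3 -m inch '[[0,0.2,0.9,0,0,0,0.6],[0,0.1,0.8,0,0,0,0.6]]' 30; python3 rel.py 0 0 0; python3 chk.py c12.png | head -1
```

```text
clock: 16.75
tcp_pos: [0.631, 0.194, 0.0537]
orientation: [0.001, -0.013, 1.0, 0.004]
wrist_force: [-0.2, 13.3, 7.2]
finger_gap: 0.0112
jig now [-0.0575 -0.0852  0.0537] shift cm [8.51 5.73 5.4 ]
rot deg [0.48 0.12 0.18] F [-0.15 13.35  7.19] gap 0.0112 t 16.75 q [0.17 0.54 0.04 1.06 0.01 0.15]
clock: 16.95
tcp_pos: [0.631, 0.1986, 0.0366]
orientation: [0.001, -0.013, 1.0, 0.006]
wrist_force: [-1.4, 18.7, 6.2]
finger_gap: 0.0109
jig now [-0.0529 -0.0853  0.0366] shift cm [8.51 5.29 3.7 ]
rot deg [0.64 0.12 0.24] F [-1.39 18.74  6.23] gap 0.0109 t 16.95 q [0.18 0.56 0.02 1.03 0.01 0.15]
[0.6309 0.1989 0.0353] 0.010722706619642615 17.0
```

View pics/c12.png

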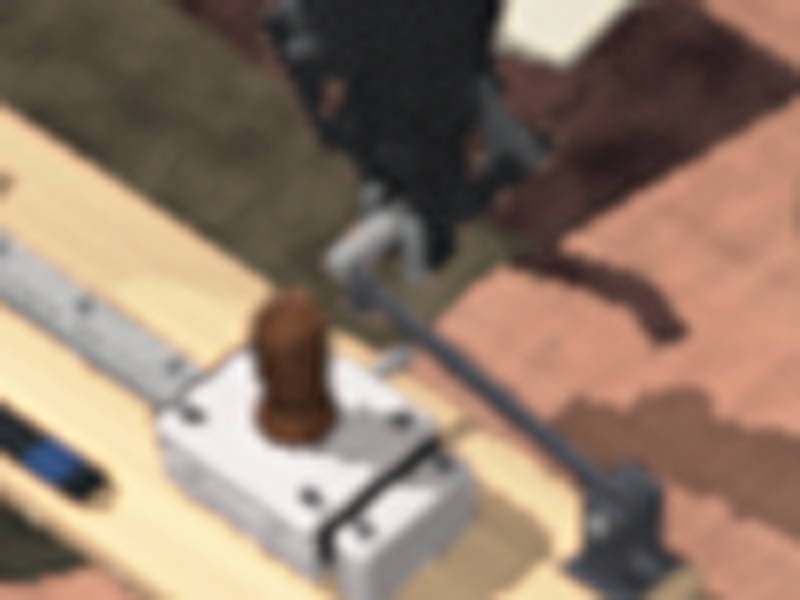

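```bash
python3 -m inch '[[0,0.3,0.6,0,0,0,0.6],[0,0.2,0.6,0,0,0,0.6]]' 30; python3 rel.py 0 0 0
python3 -m inch '[[0,0,0.3,0,0,0,0.6],[0,0,0.3,0,0,0,0.6]]' 30; python3 rel.py 0 0 0; python3 chk.py c13.png | head -1
```

```text
clock: 17.2
tcp_pos: [0.6308, 0.2004, 0.0241]
orientation: [0.001, -0.012, 1.0, 0.003]
wrist_force: [0.9, 5.1, 3.6]
finger_gap: 0.0108
jig now [-0.0511 -0.0851  0.0241] shift cm [8.5  5.12 2.42]
rot deg [0.29 0.08 0.14] F [0.93 5.13 3.59] gap 0.0108 t 17.2 q [0.18 0.57 0.01 1.01 0.   0.16]
clock: 17.4
tcp_pos: [0.6308, 0.201, 0.0179]
orientation: [0.001, -0.012, 1.0, 0.003]
wrist_force: [0.2, 10.7, 4.3]
finger_gap: 0.011
jig now [-0.0505 -0.0851  0.0179] shift cm [8.5  5.06 1.82]
rot deg [0.39 0.07 0.15] F [ 0.21 10.66  4.34] gap 0.011 t 17.4 q [0.18 0.57 0.   0.99 0.01 0.16]
[0.6307 0.2011 0.0175] 0.011047477814256378 17.45
```

View pics/c13.png

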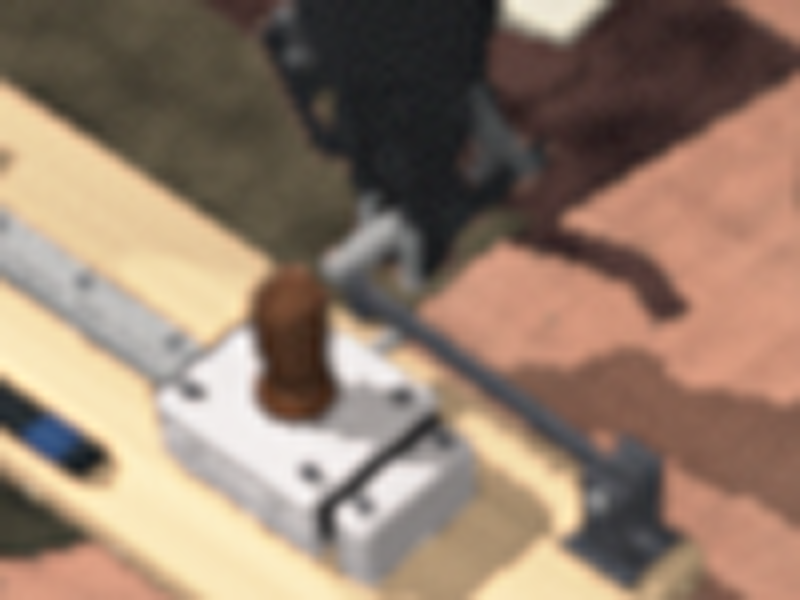

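The hook is almost onto the pin (390,340), with no vertical resistance yet. Small steps down until it bears.

```bash
python3 -m inch '[[0,0.2,0.2,0,0,0,0.6],[0,0,0.2,0,0,0,0.6]]' 30
python3 -m inch '[[0,0,0.2,0,0,0,0.6],[0,0,0.2,0,0,0,0.6]]' 30
```

```text
clock: 17.65
tcp_pos: [0.6307, 0.2011, 0.0139]
orientation: [0.0, -0.012, 1.0, 0.002]
wrist_force: [1.5, 7.3, 2.7]
finger_gap: 0.0112
clock: 17.85
tcp_pos: [0.6307, 0.2013, 0.01]
orientation: [0.0, -0.012, 1.0, 0.002]
wrist_force: [0.1, 7.1, 2.7]
finger_gap: 0.0108
```

```bash
python3 -m inch '[[0,0,0.2,0,0,0,0.6],[0,0,0.2,0,0,0,0.6]]' 30; python3 chk.py c14.png
python3 - <<'E'
import numpy as np
np.set_printoptions(precision=4,suppress=True)
j=np.load('j.npy')
# hook bar strip: y -.055..-.043
for x in np.arange(-.19,-.03,.01):
    s=(abs(j[...,0]-x)<.005)&(j[...,1]<-.041)&(j[...,1]>-.058)&(j[...,2]>.035)
    if s.sum(): print(round(x,3),s.sum(),np.percentile(j[s][:,2],[50,90,100]))
E
```

```text
clock: 18.05
tcp_pos: [0.6308, 0.2014, 0.0062]
orientation: [0.001, -0.012, 1.0, 0.002]
wrist_force: [-1.5, 6.9, 14.2]
finger_gap: 0.0112
[0.6308 0.2014 0.0065] 0.01116674468680141 18.1
tcp jig [-0.0501 -0.0851  0.0065]
crop 194 135 tcp px in crop 404.2269125584455 327.9938318852255
-x -0.004 72 [-0.1096 -0.1299] [-0.0503 -0.0997]
+x -0.004 18 [-0.0494 -0.1268] [-0.0358 -0.0989]
-x 0.001 61 [-0.1098 -0.1287] [-0.0501 -0.0962]
+x 0.001 25 [-0.049  -0.1293] [ 0.0083 -0.0833]
-x 0.006 1 [-0.0633 -0.1008] [-0.0633 -0.1008]
+x 0.006 12 [-0.0351 -0.1098] [ 0.0082 -0.0887]
+x 0.011 2 [-0.0399 -0.1268] [-0.0299 -0.0954]
-x 0.021 2 [-0.1049 -0.0682] [-0.0767 -0.0598]
-x 0.026 22 [-0.1076 -0.0658] [-0.0621 -0.0524]
+x 0.026 11 [-0.0307 -0.0658] [ 0.0087 -0.0403]
-x 0.031 16 [-0.1095 -0.0648] [-0.0636 -0.049 ]
+x 0.031 15 [-0.0385 -0.0635] [ 0.0087 -0.0433]
-x 0.041 5 [-0.0623 -0.0803] [-0.0521 -0.076 ]
+x 0.041 3 [-0.0439 -0.0843] [-0.0416 -0.0742]
-x 0.046 3 [-0.0668 -0.0845] [-0.0606 -0.0459]
+x 0.046 2 [-0.0455 -0.0826] [-0.0436 -0.0762]
-x 0.051 16 [-0.0764 -0.0923] [-0.0585 -0.0432]
+x 0.051 1 [-0.031  -0.0783] [-0.031  -0.0783]
-x 0.056 15 [-0.0773 -0.0919] [-0.0539 -0.0404]
+x 0.056 1 [-0.0312 -0.0784] [-0.0312 -0.0784]
-x 0.061 19 [-0.1064 -0.0807] [-0.0531 -0.0417]
+x 0.061 4 [-0.0497 -0.0797] [-0.0304 -0.046 ]
-0.19 21 [0.0768 0.0803 0.082 ]
-0.18 9 [0.0754 0.0787 0.0792]
-0.17 9 [0.074  0.0758 0.0764]
-0.16 15 [0.0718 0.0747 0.076 ]
-0.15 10 [0.0726 0.0758 0.0772]
-0.14 11 [0.0713 0.0744 0.0747]
-0.13 12 [0.0725 0.0746 0.0751]
-0.12 11 [0.0713 0.0745 0.076 ]
-0.11 28 [0.4768 0.5127 0.5358]
-0.1 270 [0.4809 0.5408 0.5463]
-0.09 180 [0.3684 0.4097 0.5462]
-0.08 203 [0.3695 0.4256 0.5454]
-0.07 288 [0.3103 0.4291 0.5486]
-0.06 250 [0.2847 0.4327 0.5482]
-0.05 181 [0.2764 0.4321 0.5408]
-0.04 102 [0.2732 0.4347 0.5398]
```

View pics/c14.png

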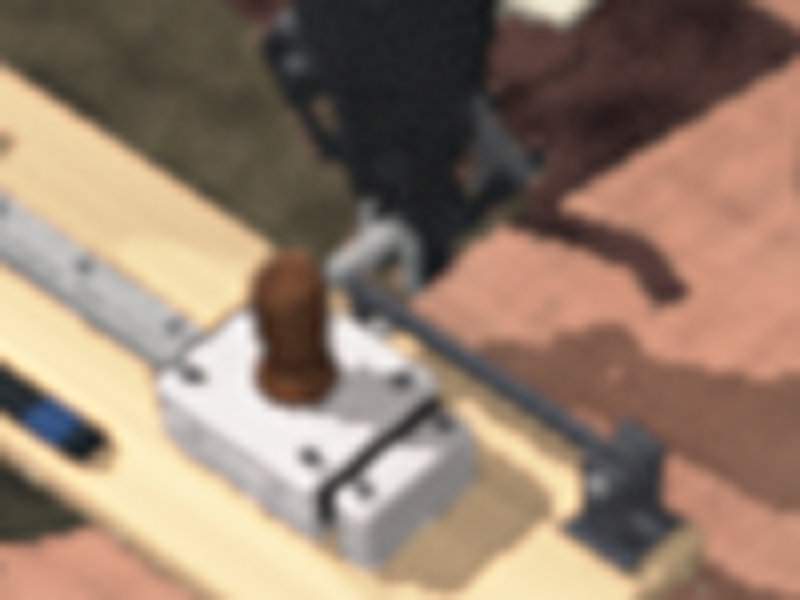

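Vertical force jumped to 14 N and the hook's edge is level along its length. One more firm press to confirm.

```bash
python3 -m inch '[[0,0,0.2,0,0,0,0.6],[0,0,0.1,0,0,0,0.6]]' 30; python3 -m inch '[[0,0,0,0,0,0,0.6]]' 30
```

```text
clock: 18.3
tcp_pos: [0.6311, 0.2014, 0.0059]
orientation: [0.001, -0.012, 1.0, 0.002]
wrist_force: [-5.8, 4.7, 22.6]
finger_gap: 0.0111
clock: 18.4
tcp_pos: [0.631, 0.2014, 0.006]
orientation: [0.001, -0.012, 1.0, 0.002]
wrist_force: [-4.9, 5.7, 17.2]
finger_gap: 0.0108
```

```bash
python3 -m inch '[[0,0,0,0,0,0,2],[0,0,0,0,0,0,4],[0,0,0,0,0,0,5],[0,0,0,0,0,0,5]]' 30
python3 -m inch '[[0,0,-1,0,0,0,5],[0,0,-2.5,0,0,0,5],[0,0,-4,0,0,0,5],[0,0,-4,0,0,0,5],[0,0,-4,0,0,0,5]]'
python3 -m inch '[[0,0,-3,0,0,0,5],[-1,-4,-1,0,0,0,5],[0,-4.5,0,0,0,0,5],[0,-4.5,0,0,0,0,5],[0,0,0,0,0,0,5]]'
python3 - <<'E'
from h import *
np.set_printoptions(precision=4,suppress=True)
q=[.5446,.2496,1.5928];c,n=np.cos(q[2]),np.sin(q[2])
for k in ['scene','top']:
  p=look(k,k+'15.png');cv2.imwrite(f'pics/c{k}15.png',cv2.resize(p['pixels'][135:235,155:295,::-1],(784,560),interpolation=cv2.INTER_CUBIC))
  H,W=p['depth'].shape;u,v=np.meshgrid(np.arange(W),np.arange(H));m=p['mtx'];d=p['depth']
  pc=np.stack([(u-m[0,2])/m[0,0]*d,-(v-m[1,2])/m[1,1]*d,-d],-1)@p['T'][:3,:3].T+p['T'][:3,3]
  j=np.stack([c*(pc[...,0]-q[0])+n*(pc[...,1]-q[1]),-n*(pc[...,0]-q[0])+c*(pc[...,1]-q[1]),pc[...,2]],-1)
  for x in np.arange(-.17,-.03,.02):
    s=(abs(j[...,0]-x)<.01)&(j[...,1]<-.041)&(j[...,1]>-.058)&(j[...,2]>.035)&(j[...,2]<.12)
    if s.sum(): print(k,round(x,3),s.sum(),np.percentile(j[s][:,2],[50,90]))
  s=(j[...,2]>.112)&(j[...,2]<.14)&(abs(j[...,1])<.025)&(abs(j[...,0]+.07)<.06)
  if s.sum():print('knob',s.sum(),(j[s].min(0)+j[s].max(0))/2)
  s=(j[...,2]>.05)&(j[...,2]<.1)&(j[...,1]<-.062)&(j[...,1]>-.12)&(abs(j[...,0]+.06)<.04)
  if s.sum():print('bar',s.sum(),np.median(j[s],0),j[s].max(0))
print(get_state()['wrist_force'],get_state()['clock'])
E
```

```text
clock: 18.8
tcp_pos: [0.6298, 0.1981, 0.0023]
orientation: [-0.001, -0.011, 1.0, -0.0]
wrist_force: [-0.3, -0.3, -0.8]
finger_gap: 0.0502
clock: 19.3
tcp_pos: [0.6302, 0.1982, 0.1605]
orientation: [0.0, -0.011, 1.0, 0.0]
wrist_force: [0.5, 0.1, 0.3]
finger_gap: 0.0501
clock: 19.8
tcp_pos: [0.6437, 0.0631, 0.1992]
orientation: [0.0, -0.008, 1.0, -0.001]
wrist_force: [-0.3, -0.1, -0.2]
finger_gap: 0.0502
scene -0.17 19 [0.0728 0.0751]
scene -0.15 22 [0.0718 0.0759]
scene -0.13 23 [0.0715 0.0733]
scene -0.11 22 [0.0724 0.0751]
scene -0.09 22 [0.0721 0.075 ]
scene -0.07 31 [0.0666 0.075 ]
scene -0.05 21 [0.0727 0.0769]
knob 80 [-0.0762  0.0019  0.1206]
bar 62 [-0.0523 -0.093   0.0731] [-0.0425 -0.0628  0.0791]
top -0.05 26 [0.073  0.0762]
bar 113 [-0.0524 -0.0915  0.0728] [-0.0434 -0.0627  0.0792]
[ 0.152  -0.354  -0.4352] 19.9
```

View pics/cscene15.png

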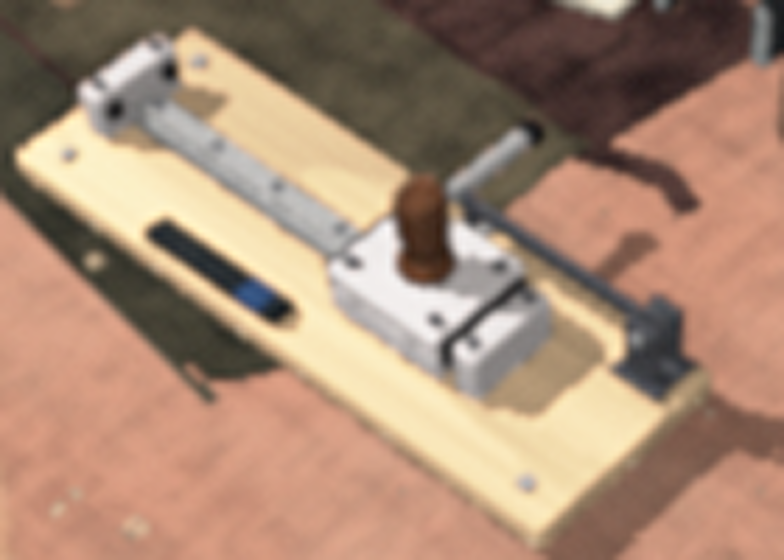

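View pics/scene15.png

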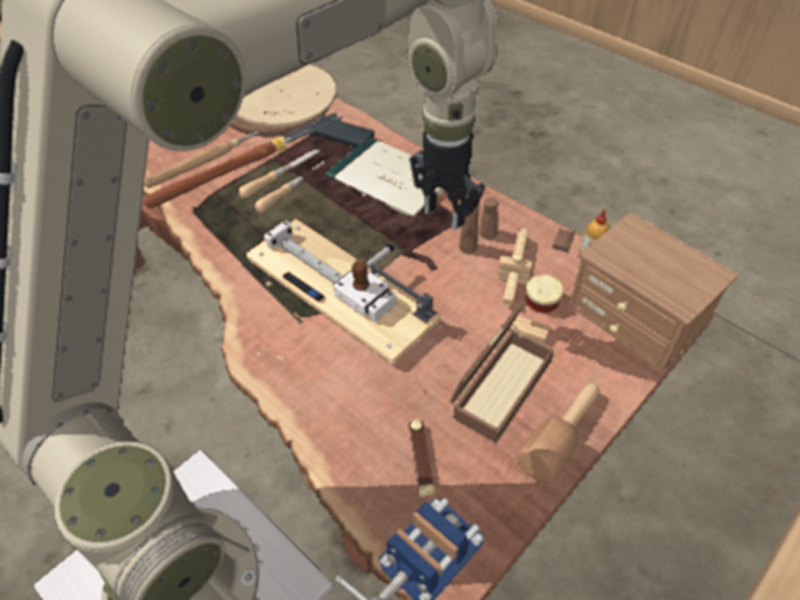

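The hook lies level on the pin, with the bar running from (450,190) to (535,130). The carriage is at the stop, the stone, bevel and offcut are where they were, and the gripper is clear.

Run:
```python
from h import *
print(workorder.hand_in())
```

```text
the job is handed in; nothing more can be done
None
```

The slide check is done and handed in at about 20 s of the 61 s allowed. The carriage is parked at the hook's end and the hook is down on its pin.

- **Slide run:** I held the carriage by its knob and ran it at about 0.07 m/s, slowing near each stop. It went out to the far stop (22 N at contact), then back to the hook-end stop (17 N). Measured travel was 0.1805 m. The drag stayed near 2–3 N at every reading along the way, so I found no sticky spots.
- **Hook:** I pinched the bar, swung the hook over, and pressed it down until it stopped moving at about 20 N.

**Last checks**
- The hook's edge reads level (about 75 mm) along its length, and the bar is at hinge height.
- The knob is still at the parked position (jig x −0.076).
- The stone, bevel and offcut look unmoved in the picture; I did not re-measure their positions.
- The gripper is clear, with no force on the wrist.

**Disagreements**
- **Fingertip height:** by camera depth, the part-open fingertips were about 4 cm higher than the reported tool position, so I set the hook grasp from the depth.
- **Knob grip:** for the same reason, the knob was held higher up than planned (24 mm gap instead of 30 mm). It did not slip.
- **Hook grip:** the grip slid several millimetres on the bar near the end of the swing.

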